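# Load the basin soap dispenser and draw out its spout

### The job

Set up the soap dispenser beside the basin: take the plain round flat-capped bottle from the counter, stand it in the dispenser's cup and, still holding it, push it straight down until the sprung pad is fully depressed, then let go of the bottle and leave it standing in the cup. Next press the lock button on top of the housing fully in, grip the black upright post on the telescoping spout and draw the spout out until its pointer is level with the tall mark on the scale. The spout is spring-loaded and would slide back, so finish while still holding the post there, leaving the lock pressed in and the other things on the counter standing where they are.

Things in the scene. Friction and masses are not known exactly. Their poses are not given: they have to be found in the camera images.
- bottle: The loose bottle to load: plain white, straight round body 52 mm in diameter up to 108 mm height, sloping shoulder, low flat cap 32 mm wide, 130 mm tall in all, 0.17 to 0.35 kg. It stands among a pump bottle (143 mm tall) and a squat jar (65 mm). Origin: centre of its underside, z up.
- dispenser: Fixed dispenser on a grey plate 120 x 430 x 12 mm: steel cup at one end, steel housing (50 wide, top 58 mm above the counter) in the middle, spout at the other. Origin on the counter on the plate's long centre line; +y runs along it from cup to spout, the way the spout draws out; +x is the scale's side. Along y (mm): cup -125, button +15, post +110 with the spout in; plate -170 to +260.
- pad_top (a point): Centre of the top of the sprung pad in the cup (moves with it): 32 mm above the counter at rest, 20 mm fully down. The pad is a disc 58 mm in diameter; the cup round it is 64 mm inside diameter, 74 mm outside, rim 50 mm above the counter.
- pad (a joint): How far the pad is pressed down, m: 0 at rest, 0.012 fully down (hard stop). It springs back: 3 N to start it, 9 N fully down, the bottle's weight included; the bottle's weight alone hardly moves it.
- lock_top (a point): Centre of the top face of the lock button, a grey round button 26 mm in diameter on top of the housing, 71 mm above the counter when up.
- lock (a joint): How far the lock button is pressed in, m: 0 up (spout locked), 0.009 fully in (hard stop; spout free). About 3 N moves it. It stays where it is pushed to, so it stays in when let go.
- spout: The telescoping spout: inner tube, nozzle and a black upright post to draw it by. Origin on the post's axis, 34 mm above the counter, axes as the dispenser's; 110 mm along the dispenser's y when in. It slides along that +y up to 135 mm; while the lock is up only about 1 mm. A spring pulls it back: 2 N when in, 4.5 N at 100 mm. The nozzle sticks out 50 mm ahead of the post, lower than 48 mm.
- grip_mid (a point): Gripping point on the axis of the black post (22 x 22 mm in plan, sides along the dispenser's x and y; from 48 to 115 mm above the counter): 94 mm above the counter, 21 mm below the post's top. It moves with the spout.
- pointer (a point): Tip of the small dark pointer on the spout's scale side, 43.5 mm above the counter; same y along the dispenser as the post's axis.
- mark_line (a point): The tall mark: a dark steel fin 4 mm thick across the white scale rail (and 14 mm past its outer side), standing 16 mm above it, fixed for the run. The point is on its pointer-side edge, axes as the dispenser's. Level with it = pointer at the same place along the dispenser's y, which takes 50 to 112 mm of draw. The scale's thin lines are 10 mm apart.
- pump_bottle: Bystander: amber pump bottle, 60 mm diameter, 143 mm tall; origin at the centre of its underside.
- jar: Bystander: squat white jar, 68 mm diameter, 65 mm tall; origin at the centre of its underside.
- tube_a: Bystander: white tube standing on its black cap, about 38 mm wide and 107 mm tall; origin at the centre of its underside.
- tube_b: Bystander: pale tube standing on its black cap, about 38 mm wide and 94 mm tall; origin at the centre of its underside.
- soap_dish: Bystander: white dish 85 x 120 mm with a bar of soap, 31 mm tall; origin at the centre of its underside.
- tumbler: Bystander: white tumbler 68 mm in diameter at the rim, 85 mm tall, with two toothbrushes up to about 130 mm; origin at the centre of its underside.
Things that resemble listed ones, but are neither listed nor needed, are in the scene too. What is shaped like the bottle but blue or yellow is not meant.

How it is judged:
On the way, in this order (a step that is already met when the one before it is completed fails the run):
1. the bottle, held by the fingers and standing in the cup, presses the pad fully down (value of joint pad above 0.01 m and contact force between the fingers and bottle above 1 N and z of bottle in the frame of pad_top below 0.004 m and horizontal distance between bottle and pad_top below 0.01 m and angle between bottle's own z axis and vertical below 0.12 rad), for 0.2 s.
2. the bottle is let go, standing in the cup (contact force between the arm and bottle below 0.1 N and value of joint pad below 0.006 m and horizontal distance between bottle and pad_top below 0.01 m and angle between bottle's own z axis and vertical below 0.12 rad), for 0.2 s.
3. the lock button is pressed fully in, the spout not yet drawn out (value of joint lock above 0.007 m and y of spout in the frame of dispenser below 0.12 m), for 0.05 s.
At the end, for the whole second after the job is handed in: Pointer within 5 mm of level with the tall mark and still (under 10 mm/s); fingers holding the spout by its post (over 1.5 N, TCP within 50 mm of grip_mid); lock in over 6 mm; released bottle at rest on the pad, within 10 mm of its centre and 7 degrees of upright (y of pointer in the frame of mark_line between -0.005 and 0.005 m and linear speed of spout below 0.01 m/s and distance between the grasp point and grip_mid below 0.05 m and contact force between the fingers and spout above 1.5 N and value of joint lock above 0.006 m and contact force between the arm and bottle below 0.1 N and z of bottle in the frame of pad_top below 0.004 m and linear speed of bottle below 0.02 m/s and horizontal distance between bottle and pad_top below 0.01 m and angle between bottle's own z axis and vertical below 0.12 rad); the arm keeps its last pose, push and grip.
It fails at once if a bystander on the counter is moved by more than 40 mm or tipped over (distance of any of pump_bottle, jar, tube_a, tube_b, soap_dish, tumbler from where it was at the start of the episode above 0.04 m or angle between any of pump_bottle, jar, tube_a, tube_b, soap_dish, tumbler's own z axis and vertical above 0.5 rad).
It also fails if it takes over 58 s, if anything falls off the work surface, if the arm or the gripper's body presses on something with over 40 N, if the wrist force passes 120 N, or if a joint passes its speed limit or range.

### The arm

A 6-joint arm with a two-finger parallel gripper is mounted at the origin on the work surface. World frame = base frame: x ahead of the robot, y to its left, z up, the work surface at z = 0. Lengths are in m, angles in rad, forces in N, time in s.
With the tool pointing down it reaches from about 0.375 to 0.975 m from the base axis. Payload 3.8 kg.
Tool frame: the origin (TCP) lies between the finger pads, 19 mm behind the fingertips; this is the grasp point; z points along the fingers, y is the direction in which the jaws open and shut (so a half turn about z gives the same grasp; the last joint's range is limited). The gripper opens to 85 mm and grips with 20 to 120 N. Pads are 22 mm wide; open, the fingers measure 114 mm over their backs; the gripper's body (76 mm by 85 mm) begins 54 mm behind the grasp point. The pads swing forward as they close: fully open they stand 13 mm farther back than shut.
Start: joints at [-1.142, 0.264, 1.604, -0, 1.274, -0.037], TCP at [0.303, -0.603, 0.25] pointing down, gripper open.
Joint ranges: [-2.63, 2.63], [-0.94, 2.18], [0.31, 2.57], [-1.31, 4.45], [0, 2.66], [-2.55, 2.55]. Speed limits (rad/s): [2.57, 2.57, 3.14, 3.14, 3.14, 3.14].

### API

Orientations are given as a unit quaternion [w, x, y, z].
In Python, from bench import robot gives the robot as it stands.
- The arm moves only by the tool send_rows, never from a script. Its arguments are lists of equal length, an entry for each row: "slide": the shift along the tool's x, y, z in cm, a list of three; "rotation": the turn, a rotation vector about the tool's x, y, z in rad, a list of three; "gripper": the opening, from 0 (shut) to 1 (fully open). In form: {"slide": [[x, y, z], ...], "rotation": [[rx, ry, rz], ...], "gripper": [gripper, ...]}. A call has 1 to 8 rows; each row is the pose to reach, as a shift and turn from the pose commanded when the call began, along the tool's axes at that moment; what a row does not reach only later rows make up. A row lasts 1/8 s, in which the tool goes at most 62.5 mm and 10.7 degrees, less where a joint would pass 70% of its speed; a pose out of reach is approached as far as the arm can. A call with a gripper value outside its range is refused whole. The fingers move at their own pace and stop on an object; "force" is the grip in N (left out, the last holds). Time passes only in rows, so rows that repeat a pose let the fingers close. It gives the time, the measured TCP pose, the force and the opening at its end, in the units of the state.
- robot.observe(): the state, without advancing time (a new reading comes with each control period).
- robot.grab_frame(name): name is "scene" or "top" or "wrist"; returns a dict with "pixels" (400x640x3 uint8, blue, green, red), "intrinsics" (3x3 intrinsics, pixels), "D" ([k1, k2, p1, p2, k3] as OpenCV has them; the pictures are not rectified), "R" (3x3) and "t" (3): a world point X has camera coordinates R X + t. Camera axes: x right, y down, z forward; pixel columns grow to the right and rows downward; lengths in m; the calibration is good to about 2 mm. A picture is of the moment at which its call begins. There is no depth.
- robot.hand_in(): hands the job in, once; it reports no verdict.
The state is a dict: "t": time; "joint_pos": joint angles; "qd": joint speeds; "effort": joint torques, N m; "position": TCP position; "orientation": TCP orientation; "wrist_force": force on the tool from outside, world axes, zero at the start; "torque": the same for the moment, N m; "gripper_width": finger opening in m.
Only numpy, scipy, OpenCV 4.12 (cv2) and the standard library are available. Lean on these libraries where they do the work, as an engineer would, in place of code of your own. Each camera call takes 0.05 s, during which the arm holds its last target. There are 200 camera calls.

## Working session

There is one attempt and no reset: what is moved stays moved. The work goes in short steps, Python scripts to look and compute and a tool call to move; the robot and the scene stay as the last step left them, time stands still between calls to the robot, and variables do not carry over. Pictures are saved under pics/ and viewed, about 8 in all and at most 12, crops included, and the job is handed in when it is done.

Besides the shell and the picture viewer there is one more tool, called in YAML: its name, and indented under it one key for each argument. send_rows: Moves the arm, as the interface text tells. Its arguments: {"type":"object","properties":{"slide":{"type":"array","items":{"type":"array","items":{"type":"number"}}},"rotation":{"type":"array","items":{"type":"array","items":{"type":"number"}}},"gripper":{"type":"array","items":{"type":"number"}},"force":{"type":"number"}},"required":["slide","rotation","gripper"]}

```bash
ls; mkdir -p pics
cat > h.py <<'E'
import numpy as np, cv2, pickle
from scipy.spatial.transform import Rotation as Rn
from bench import robot
def grab(n,save=None):
    f=robot.grab_frame(n); f={k:np.array(v) for k,v in f.items()}
    if save: pickle.dump(f,open(save+'.pkl','wb')); cv2.imwrite('pics/%s.png'%save,f['pixels'])
    return f
def load(s): return pickle.load(open(s+'.pkl','rb'))
def cast(f,uv,z):
    p=cv2.undistortPoints(np.array([[uv]],float),f['intrinsics'],f['D'])[0,0]
    d=f['R'].T@np.array([p[0],p[1],1]); c=-f['R'].T@f['t']
    return c+d*(z-c[2])/d[2]
def proj(f,X):
    return cv2.projectPoints(np.array(X,float).reshape(-1,3),cv2.Rodrigues(f['R'])[0],f['t'].astype(float),f['intrinsics'],f['D'])[0][:,0]
def tool(X,o=None):
    """shift in cm in tool axes from current measured pose to world X"""
    s=robot.observe(); q=np.array(s['orientation']); R=Rn.from_quat(q[[1,2,3,0]])
    return R.inv().apply(np.array(X)-np.array(s['position']))*100
E
python3 - <<'E'
from h import *
for n in('scene','top','wrist'): f=grab(n,n+'0'); print(n,-f['R'].T@f['t'])
print(robot.observe())
a=[cv2.imread('pics/%s0.png'%n) for n in('scene','top')]
E
```

```text
pics
scene [ 1.26977503 -0.63673113  0.96039351]
top [ 0.35109864 -0.07916947  1.22606316]
wrist [ 0.36425544 -0.57156715  0.37140869]
{'t': 0.15, 'joint_pos': array([-1.14187524e+00,  2.64604032e-01,  1.60506731e+00, -7.94202925e-06,
        1.27371974e+00, -3.68943166e-02]), 'qd': array([-0.00108105, -0.00452522, -0.00250565,  0.0002397 , -0.00053217,
        0.00024904]), 'effort': array([-3.24202711e-04, -5.15905023e+01, -3.67960060e+01, -1.46688367e-04,
        8.10219906e-03,  3.37612323e-05]), 'position': array([ 0.30295084, -0.6025887 ,  0.2489281 ]), 'orientation': array([-8.81255052e-04,  9.72998727e-01,  2.30808729e-01, -1.78854722e-04]), 'wrist_force': array([-0.05777404, -0.08100524,  0.53198358]), 'torque': array([ 0.04025129,  0.00168256, -0.0233946 ]), 'gripper_width': 0.08549521828114148}
```

View pics/scene0.png

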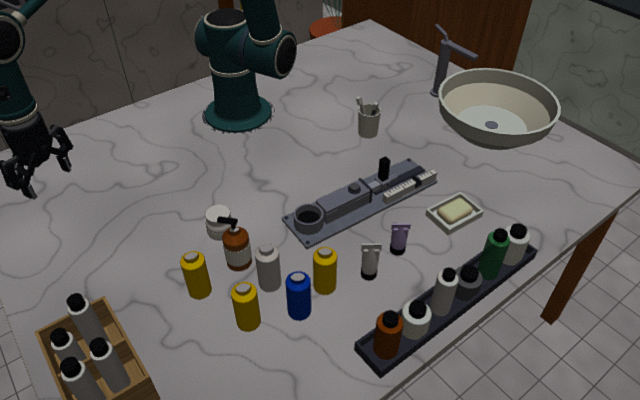

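View pics/top0.png

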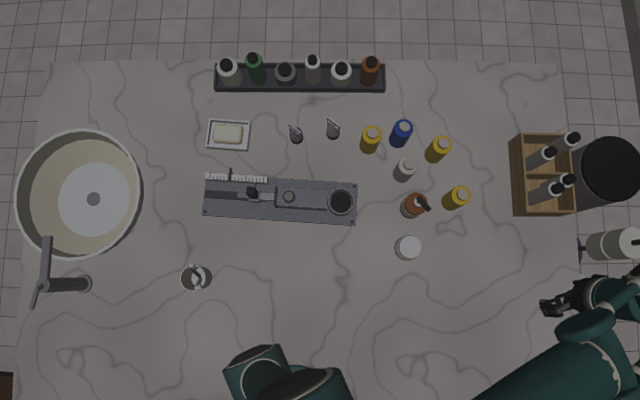

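The scene view shows the white flat-capped bottle at scene (268,268) / top (405,168). The dispenser lies from top (355,205, cup end) to (205,198, spout end). Other candidates are yellow at top (371,138), (438,148) and (459,196), blue at (402,132), the white black-capped bottles in the crate and rack, the pump bottle (414,205) and the jar (408,247). Only (405,168) is plain white with a low white cap. I'll confirm that in a crop.

Run:
```python
from h import *
t=load('top0')['pixels'][110:265,195:475]; s=load('scene0')['pixels'][145:310,175:445]
a=cv2.resize(t,(800,443),interpolation=3)
cv2.imwrite('pics/c1.png',a)
cv2.imwrite('pics/c2.png',cv2.resize(s,(800,489),interpolation=3))
```

```text
(no output)
```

View pics/c1.png

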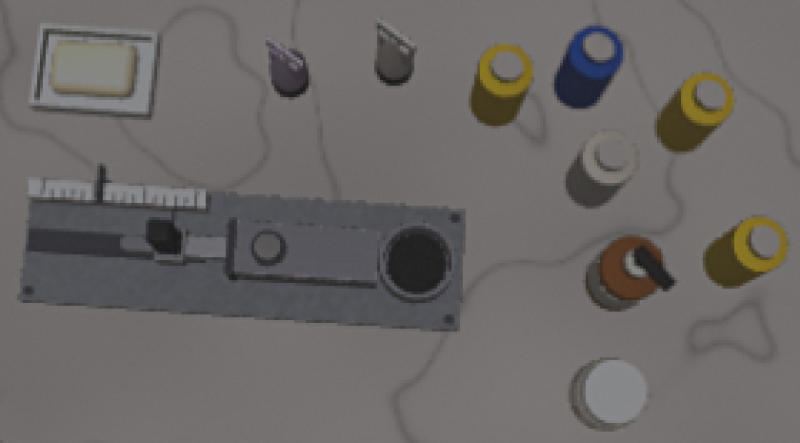

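View pics/c2.png

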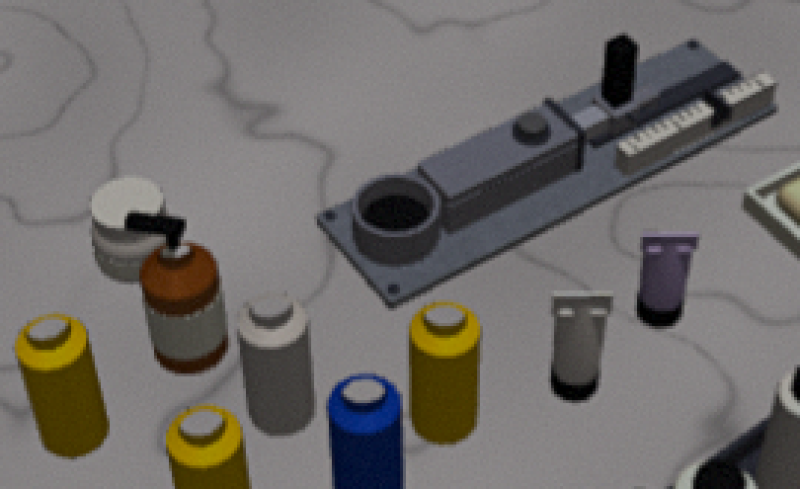

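The crops confirm it. The plain white bottle's cap is at crop (612,153), which is top (409.2,163.5); its neighbours are yellow, blue or amber. The cup rim is at top (340.3,202), the button at (288.5,196.8) and the fin at (230.4,174).

Run:
```python
from h import *
f=load('top0'); g=load('scene0')
T=lambda x,y:(195+(x+.5)*280/800-.5,110+(y+.5)*155/443-.5)
S=lambda x,y:(175+(x+.5)*270/800-.5,145+(y+.5)*165/489-.5)
for n,a,b,z in[('cap',(612,153),(268,312),.13),('cup',(415,263),(397,208),.05),('btn',(267,246),(531,123),.071),('fin',(101,183),(717,95),.06),('post',(157,232),(621,42),.115)]:
    print(n,cast(f,T(*a),z).round(4),cast(g,S(*b),z).round(4))
for n,a,b in[('p1',(463,209),None),('p2',(458,330),(390,306)),('p3',(20,300),None)]:
    print(n,cast(f,T(*a),.012).round(4), b and cast(g,S(*b),.012).round(4))
for n,a,z in [('pump',(630,268),.12),('jar',(615,390),.065),('y1',(508,65),.13),('b',(598,45),.13),('y2',(710,95),.13),('y3',(768,240),.13),('ta',(395,35),.1),('tb',(285,50),.1)]: print(n,cast(f,T(*a),z).round(3))
```

```text
cap [ 0.6315 -0.2912  0.13  ] [ 0.6386 -0.2976  0.13  ]
cup [ 0.5437 -0.1173  0.05  ] [ 0.5484 -0.1187  0.05  ]
btn [0.5553 0.0208 0.071 ] [0.5534 0.021  0.071 ]
fin [0.6169 0.1811 0.06  ] [0.617  0.1839 0.06  ]
post [0.5596 0.1162 0.115 ] [0.5571 0.1172 0.115 ]
p1 [ 0.6039 -0.1656  0.012 ] None
p2 [ 0.4846 -0.1601  0.012 ] [ 0.6037 -0.1676  0.012 ]
p3 [0.5107 0.2665 0.012 ] None
pump [ 0.529 -0.306  0.12 ]
jar [ 0.424 -0.301  0.065]
y1 [ 0.713 -0.199  0.13 ]
b [ 0.733 -0.281  0.13 ]
y2 [ 0.687 -0.382  0.13 ]
y3 [ 0.553 -0.429  0.13 ]
ta [ 0.751 -0.097  0.1  ]
tb [0.736 0.006 0.1  ]
```

send_rows:
  slide:
    - [43.5, -12.8, 0]
    - [43.5, -12.8, 0]
    - [43.5, -12.8, 0]
    - [43.5, -12.8, 0]
    - [43.5, -12.8, 0]
    - [43.5, -12.8, 0]
    - [43.5, -12.8, 0]
    - [43.5, -12.8, 0]
  rotation:
    - [0, 0, 0.1]
    - [0, 0, 0.2]
    - [0, 0, 0.3]
    - [0, 0, 0.4]
    - [0, 0, 0.524]
    - [0, 0, 0.524]
    - [0, 0, 0.524]
    - [0, 0, 0.524]
  gripper: [1, 1, 1, 1, 1, 1, 1, 1]
  force: 40

```text
t: 1.15
position: [0.6366, -0.2899, 0.2493]
orientation: [-0.001, 1.0, -0.027, -0.0]
wrist_force: [-0.2, -1.1, -0.9]
gripper_width: 0.0853
```

Run:
```python
from h import *
f=grab('wrist','w1'); s=robot.observe(); print(s['t'],s['position'],s['orientation'],s['qd'].round(3),s['wrist_force'])
print(proj(f,[[.634,-.294,.13]]))
```

```text
1.2 [ 0.63679044 -0.28986103  0.24923833] [-7.09126915e-04  9.99630563e-01 -2.71703571e-02  8.13869022e-05] [-0.053 -0.02   0.026 -0.022  0.007 -0.04 ] [ 0.68777201 -0.29328229 -0.4130982 ]
[[326.18993254 209.15469143]]
```

View pics/w1.png

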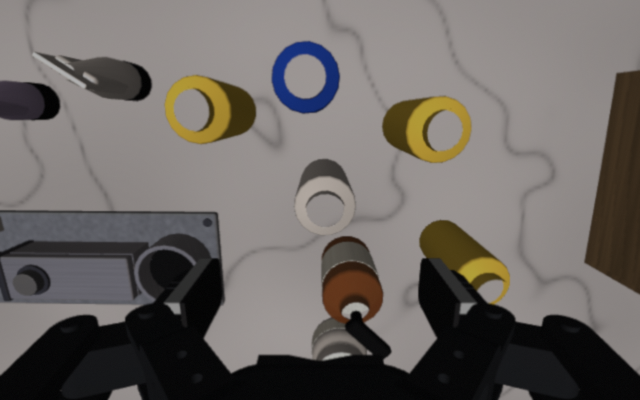

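The wrist view has the bottle cap at (325,209), within 1 px of my estimate's projection (326,209). The pump bottle at (352,290) clears the fingers. Descending.

send_rows:
  slide:
    - [0, 0.1, 2]
    - [0, 0.1, 5]
    - [0, 0.1, 9]
    - [0, 0.1, 13]
    - [0, 0.1, 15.9]
    - [0, 0.1, 15.9]
    - [0, 0.1, 15.9]
  rotation:
    - [0, 0, 0]
    - [0, 0, 0]
    - [0, 0, 0]
    - [0, 0, 0]
    - [0, 0, 0]
    - [0, 0, 0]
    - [0, 0, 0]
  gripper: [1, 1, 1, 1, 1, 1, 1]

```text
t: 2.08
position: [0.6337, -0.2957, 0.0915]
orientation: [0.0, 1.0, -0.03, 0.0]
wrist_force: [-0.1, -0.5, 0.5]
gripper_width: 0.0851
```

send_rows:
  slide:
    - [0, 0, 0]
    - [0, 0, 0]
    - [0, 0, 0]
    - [0, 0, 0]
    - [0, 0, 0]
    - [0, 0, 0]
  rotation:
    - [0, 0, 0]
    - [0, 0, 0]
    - [0, 0, 0]
    - [0, 0, 0]
    - [0, 0, 0]
    - [0, 0, 0]
  gripper: [0, 0, 0, 0, 0, 0]
  force: 40

```text
t: 2.82
position: [0.6355, -0.2948, 0.0932]
orientation: [0.001, 1.0, -0.029, 0.001]
wrist_force: [-1.2, 1.2, 6.4]
gripper_width: 0.0508
```

send_rows:
  slide:
    - [0, 0, -3]
    - [0, 0, -6]
    - [0, 0, -9]
    - [-3, -5, -9]
    - [-6, -10.5, -9]
    - [-9.8, -17.05, -9]
    - [-9.8, -17.05, -9]
    - [-9.8, -17.05, -9]
  rotation:
    - [0, 0, 0]
    - [0, 0, 0]
    - [0, 0, 0]
    - [0, 0, 0]
    - [0, 0, 0]
    - [0, 0, 0]
    - [0, 0, 0]
    - [0, 0, 0]
  gripper: [0, 0, 0, 0, 0, 0, 0, 0]

```text
t: 3.82
position: [0.5461, -0.1178, 0.181]
orientation: [0.0, 1.0, -0.028, 0.0]
wrist_force: [-0.0, -0.5, -2.3]
gripper_width: 0.0511
```

send_rows:
  slide:
    - [0, 0, 0]
    - [0, 0, 0]
  rotation:
    - [0, 0, 0]
    - [0, 0, 0]
  gripper: [0, 0]

```text
t: 4.08
position: [0.5471, -0.1197, 0.181]
orientation: [0.0, 1.0, -0.03, 0.0]
wrist_force: [0.5, 0.3, -2.0]
gripper_width: 0.0509
```

Run:
```python
from h import *
w=grab('wrist','w2'); g=grab('scene','s2'); s=robot.observe(); print(s['t'],s['position'],s['orientation'],s['wrist_force'],s['gripper_width'])
a=cv2.resize(w['pixels'][100:400,100:500],(533,400)); b=cv2.resize(g['pixels'][130:250,240:400],(533,400),interpolation=3)
cv2.imwrite('pics/c3.png',cv2.resize(np.hstack([a,b]),(800,300)))
p=s['position']; print(proj(g,[p,p+[0,0,.037],p-[0,0,.093],[.546,-.118,.05]]),proj(w,[p+[0,0,.037],p-[0,0,.093],[.546,-.118,.05]]))
```

```text
4.175 [ 0.54684917 -0.11948296  0.1808747 ] [ 5.24326707e-05  9.99557139e-01 -2.97577252e-02 -3.08318020e-06] [-0.23883243 -0.42769375 -2.45000659] 0.05072563422611255
[[307.08671288 174.51032494]
 [306.79792607 162.036309  ]
 [307.76312405 203.62295394]
 [308.29944073 214.18067627]] [[320.5386915  346.3825485 ]
 [320.0984461  217.14799933]
 [318.24239246 203.73911181]]
```

View pics/c3.png

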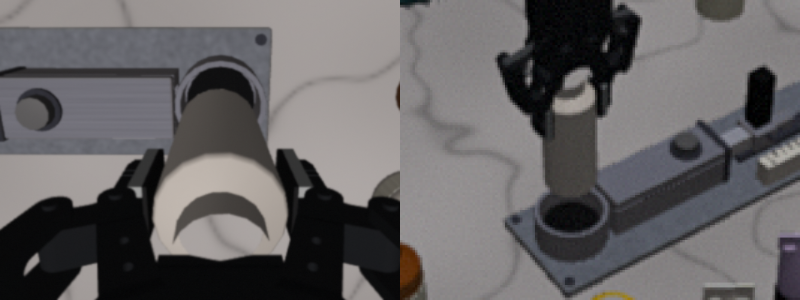

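The wrist crop has the bottle foot at orig (319,219) and the cup rim centred at (317.5,204), matching the projections. The bottle is upright and centred over the cup within about 2 mm. Lowering.

send_rows:
  slide:
    - [0, 0, 2]
    - [0, 0, 3.5]
    - [0, 0, 4.5]
    - [0, 0, 5.3]
    - [0, 0, 6]
    - [0, 0, 6.6]
    - [0, 0, 7.2]
    - [0, 0, 7.2]
  rotation:
    - [0, 0, 0]
    - [0, 0, 0]
    - [0, 0, 0]
    - [0, 0, 0]
    - [0, 0, 0]
    - [0, 0, 0]
    - [0, 0, 0]
    - [0, 0, 0]
  gripper: [0, 0, 0, 0, 0, 0, 0, 0]

```text
t: 5.18
position: [0.5479, -0.1183, 0.113]
orientation: [-0.0, 1.0, -0.029, 0.001]
wrist_force: [-6.0, 3.7, 19.6]
gripper_width: 0.0512
```

send_rows:
  slide:
    - [0, 0, 0.1]
    - [0, 0, 0.1]
    - [0, 0, 0.1]
    - [0, 0, 0.1]
  rotation:
    - [0, 0, 0]
    - [0, 0, 0]
    - [0, 0, 0]
    - [0, 0, 0]
  gripper: [0, 0, 0, 0]

```text
t: 5.68
position: [0.5481, -0.1183, 0.1129]
orientation: [0.0, 1.0, -0.029, 0.002]
wrist_force: [-7.8, 3.5, 22.9]
gripper_width: 0.0509
```

Run:
```python
from h import *
g=grab('scene','s3'); s=robot.observe(); print(s['t'],s['position'],s['orientation'],s['wrist_force'],s['gripper_width'])
b=cv2.resize(g['pixels'][130:250,240:400],(800,600),interpolation=3)
cv2.imwrite('pics/c4.png',b)
print((proj(g,[[.546,-.118,.15],[.546,-.118,.05],[.546,-.118,.128]])-[240,130])*5)
```

```text
5.725 [ 0.54809627 -0.11833158  0.11288357] [ 4.93818822e-05  9.99577327e-01 -2.90200114e-02  1.73315044e-03] [-8.41948646  3.71870442 22.77572228] 0.05076011969416784
[[338.0747861  270.30050134]
 [341.49720364 420.90338134]
 [338.85923495 304.88940637]]
```

View pics/c4.png

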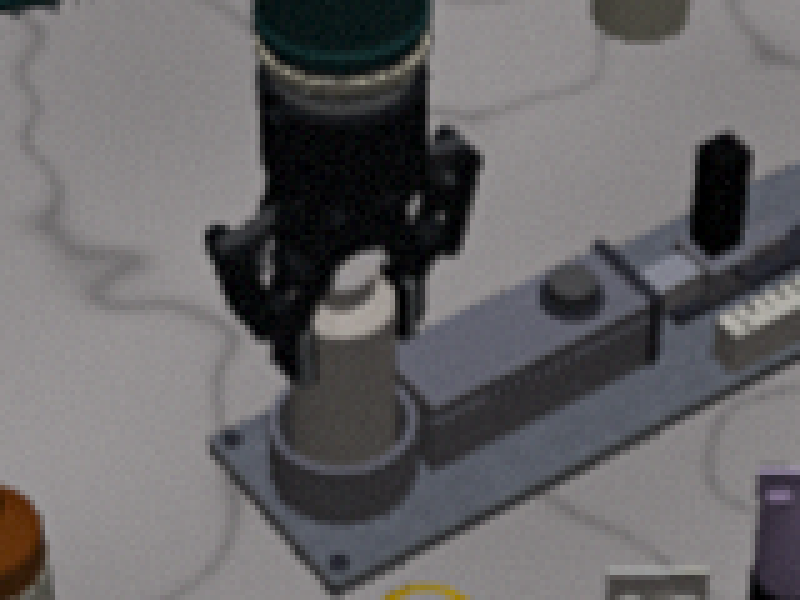

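Both checks agree with a full press. The wrist force is about 23 N, well over the 9 N spring, and TCP z 0.1129 is the expected height. In the crop the bottle (x 290–395) stands upright and centred in the cup (about 345). I'll raise it with the pad, then let go.

send_rows:
  slide:
    - [-0.1, 0, -0.6]
    - [-0.15, 0, -1.2]
    - [-0.15, 0, -1.7]
    - [-0.15, 0, -1.7]
  rotation:
    - [0, 0, 0]
    - [0, 0, 0]
    - [0, 0, 0]
    - [0, 0, 0]
  gripper: [0, 0, 0, 0]

```text
t: 6.22
position: [0.5447, -0.1185, 0.1248]
orientation: [0.0, 1.0, -0.029, -0.0]
wrist_force: [0.2, 0.8, 1.0]
gripper_width: 0.0512
```

send_rows:
  slide:
    - [0, 0, 0]
    - [0, 0, 0]
    - [0, 0, 0]
    - [0, 0, 0]
    - [0, 0, 0]
  rotation:
    - [0, 0, 0]
    - [0, 0, 0]
    - [0, 0, 0]
    - [0, 0, 0]
    - [0, 0, 0]
  gripper: [0.75, 0.9, 1, 1, 1]

```text
t: 6.85
position: [0.5448, -0.1183, 0.125]
orientation: [0.0, 1.0, -0.029, -0.0]
wrist_force: [-0.6, -0.7, 0.2]
gripper_width: 0.0852
```

send_rows:
  slide:
    - [0, 0, -2]
    - [0, 0, -6]
    - [0, 0, -11]
    - [0, -5, -11]
    - [0, -10, -11]
    - [0.1, -13.9, -11]
    - [0.1, -13.9, -8]
    - [0.1, -13.9, -5]
  rotation:
    - [0, 0, 0]
    - [0, 0, 0]
    - [0, 0, 0]
    - [0, 0, 0]
    - [0, 0, 0]
    - [0, 0, 0]
    - [0, 0, 0]
    - [0, 0, 0]
  gripper: [1, 1, 1, 1, 0.5, 0, 0, 0]

```text
t: 7.85
position: [0.5544, 0.0212, 0.175]
orientation: [0.0, 1.0, -0.028, 0.001]
wrist_force: [-0.1, 0.5, 0.2]
gripper_width: 0.0119
```

send_rows:
  slide:
    - [0, 0, 0]
    - [0, 0, 0]
    - [0, 0, 0]
  rotation:
    - [0, 0, 0]
    - [0, 0, 0]
    - [0, 0, 0]
  gripper: [0, 0, 0]

```text
t: 8.22
position: [0.5552, 0.0201, 0.1768]
orientation: [-0.0, 1.0, -0.029, 0.002]
wrist_force: [0.2, 0.1, -0.3]
gripper_width: 0.0002
```

Run:
```python
from h import *
w=grab('wrist','w5'); g=grab('scene','s5'); s=robot.observe(); print(s['t'],s['position'],s['orientation'],s['wrist_force'],s['gripper_width'])
a=cv2.resize(w['pixels'],(640,400)); b=cv2.resize(g['pixels'][100:260,250:450],(500,400),interpolation=3)
cv2.imwrite('pics/c5.png',cv2.resize(np.hstack([a,b]),(800,281)))
p=s['position'];print(proj(w,[p-[0,0,.019],[.5545,.021,.071]]))
```

```text
8.325 [0.554896   0.02018849 0.17648328] [-4.35138505e-05  9.99571229e-01 -2.92534748e-02  1.26086336e-03] [-0.13074198  1.57836233  0.50291134] 0.00014900418774388383
[[320.75817153 265.13224782]
 [319.37271988 212.67736121]]
```

View pics/c5.png

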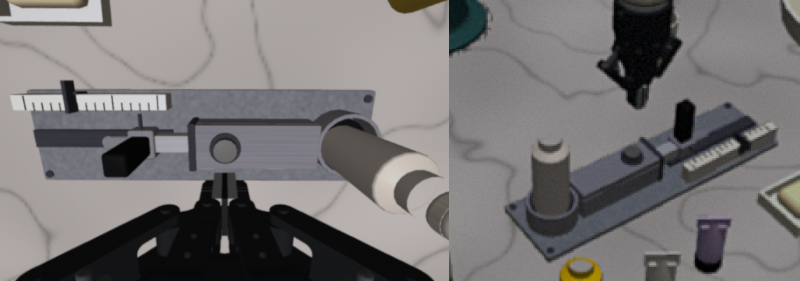

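The bottle stands upright in the cup (crop (550,180)). The button in the wrist view is at orig (320.6,211), against a predicted (319.4,213). Pressing it.

send_rows:
  slide:
    - [0, 0, 4]
    - [0, 0, 7.5]
    - [0, 0, 8.3]
    - [0, 0, 8.8]
    - [0, 0, 9.3]
    - [0, 0, 9.7]
    - [0, 0, 9.7]
    - [0, 0, 9.7]
  rotation:
    - [0, 0, 0]
    - [0, 0, 0]
    - [0, 0, 0]
    - [0, 0, 0]
    - [0, 0, 0]
    - [0, 0, 0]
    - [0, 0, 0]
    - [0, 0, 0]
  gripper: [0, 0, 0, 0, 0, 0, 0, 0]

```text
t: 9.32
position: [0.5552, 0.0203, 0.0807]
orientation: [0.0, 1.0, -0.029, 0.001]
wrist_force: [-5.5, -0.4, 12.6]
gripper_width: -0.0
```

The button bottomed out: tip at 61.7 mm (62 expected) with 12.6 N. Up, and over the post.

send_rows:
  slide:
    - [0, 0, -3]
    - [0, 0, -8]
    - [0, 0, -13.3]
    - [0, -5, -13.3]
    - [0, -9.6, -13.3]
    - [0, -9.6, -13.3]
    - [0, -9.6, -13.3]
    - [0, -9.6, -13.3]
  rotation:
    - [0, 0, 0]
    - [0, 0, 0]
    - [0, 0, 0]
    - [0, 0, 0]
    - [0, 0, 0]
    - [0, 0, 0]
    - [0, 0, 0]
    - [0, 0, 0]
  gripper: [0, 0, 0, 0.8, 0.8, 0.8, 0.8, 0.8]

```text
t: 10.32
position: [0.5596, 0.1153, 0.2109]
orientation: [0.0, 1.0, -0.03, 0.0]
wrist_force: [0.6, -0.3, -1.0]
gripper_width: 0.0684
```

Run:
```python
from h import *
w=grab('wrist','w6'); s=robot.observe(); print(s['t'],s['position'],s['orientation'],s['wrist_force'],s['gripper_width'])
cv2.imwrite('pics/c6.png',cv2.resize(w['pixels'][60:330,120:520],(800,540),interpolation=3))
P=np.array([[.5595,.1162,.115],[.617,.1825,.06],[.546,-.118,.05]])
print((proj(w,P)-[120,60])*2)
```

```text
10.375 [0.55958736 0.11518964 0.21091245] [ 1.10441804e-04  9.99557266e-01 -2.97532971e-02  1.34588992e-05] [-0.12031634  0.56568227 -0.23056921] 0.06841746563932675
[[398.14690741 311.24587491]
 [225.74954284 143.71095495]
 [927.67747431 266.24837939]]
```

View pics/c6.png

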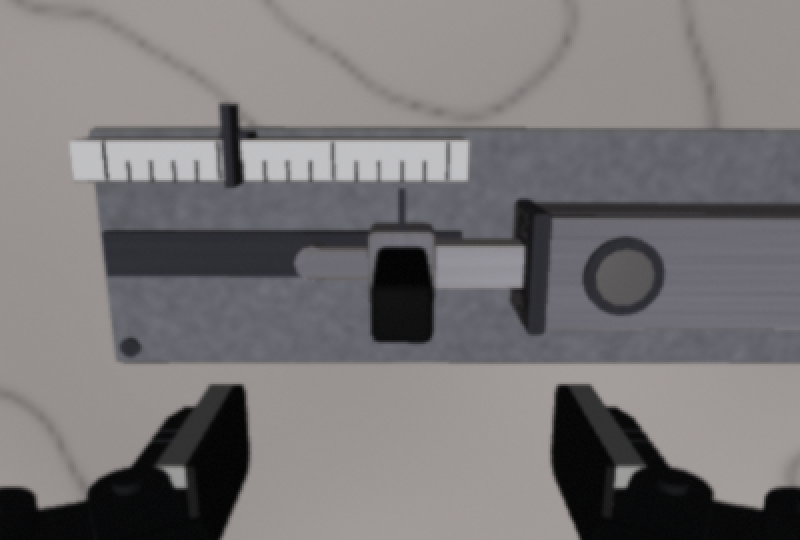

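In the wrist crop the post top is at (402,312), 2 px from prediction. The pointer tip is at (402,190) and the fin's base on the rail spans x≈232–241. Computing the draw.

Run:
```python
from h import *
w=load('w6'); c=lambda x,y,z:cast(w,(120+(x+.5)/2-.5,60+(y+.5)/2-.5),z)
d=np.array([.059,.998])
for z in(.036,.04,.044,.048): print(z,'10 ticks', (c(219,160,z)-c(448,160,z))[:2]@d)
pt=c(402,190,.0435); print(pt)
for z in(.04,.044,.048): print([round((c(x,180,z)-pt)[:2]@d,4) for x in(232,241)], 'outer end', [round((c(x,108,z+.016)-pt)[:2]@d,4) for x in (220,238)])
print('post',c(402,312,.115), (c(402,312,.115)-pt)[:2]@d)
```

```text
0.036 10 ticks 0.1010049501109047
0.04 10 ticks 0.0996473231168221
0.044 10 ticks 0.09828969612273948
0.048 10 ticks 0.09693206912865686
[0.59236009 0.11291619 0.0435    ]
[np.float64(0.0746), np.float64(0.0706)] outer end [np.float64(0.0735), np.float64(0.0662)]
[np.float64(0.0736), np.float64(0.0697)] outer end [np.float64(0.0724), np.float64(0.0652)]
[np.float64(0.0725), np.float64(0.0687)] outer end [np.float64(0.0714), np.float64(0.0643)]
post [0.55934007 0.11505228 0.115     ] 0.0001836382268134421
```

send_rows:
  slide:
    - [0, -0.1, 3]
    - [0, -0.1, 7]
    - [0, -0.1, 10]
    - [0, -0.1, 11.6]
    - [0, -0.1, 11.6]
    - [0, -0.1, 11.6]
    - [0, -0.1, 11.6]
  rotation:
    - [0, 0, 0]
    - [0, 0, 0]
    - [0, 0, 0]
    - [0, 0, 0]
    - [0, 0, 0]
    - [0, 0, 0]
    - [0, 0, 0]
  gripper: [0.8, 0.8, 0.8, 0.8, 0.8, 0.8, 0.8]

```text
t: 11.25
position: [0.5609, 0.1174, 0.0967]
orientation: [-0.0, 1.0, -0.029, 0.001]
wrist_force: [0.5, -0.5, 0.4]
gripper_width: 0.0686
```

send_rows:
  slide:
    - [0, 0, 0]
    - [0, 0, 0]
    - [0, 0, 0]
    - [0, 0, 0]
    - [0, 0, 0]
    - [0, 0, 0]
  rotation:
    - [0, 0, 0]
    - [0, 0, 0]
    - [0, 0, 0]
    - [0, 0, 0]
    - [0, 0, 0]
    - [0, 0, 0]
  gripper: [0, 0, 0, 0, 0, 0]
  force: 50

```text
t: 12.0
position: [0.5598, 0.1171, 0.0955]
orientation: [0.0, 1.0, -0.029, 0.0]
wrist_force: [-1.3, -1.8, 5.5]
gripper_width: 0.0216
```

send_rows:
  slide:
    - [0, -1, 0]
    - [0, -2.2, 0]
    - [0, -3.5, 0]
    - [0, -4.8, 0]
    - [0, -6, 0]
    - [0, -6.8, 0]
    - [0, -7.2, 0]
    - [0, -7.2, 0]
  rotation:
    - [0, 0, 0]
    - [0, 0, 0]
    - [0, 0, 0]
    - [0, 0, 0]
    - [0, 0, 0]
    - [0, 0, 0]
    - [0, 0, 0]
    - [0, 0, 0]
  gripper: [0, 0, 0, 0, 0, 0, 0, 0]

```text
t: 13.0
position: [0.5641, 0.189, 0.0955]
orientation: [0.0, 1.0, -0.029, 0.0]
wrist_force: [-0.9, -3.4, 5.4]
gripper_width: 0.0211
```

send_rows:
  slide:
    - [0, 0, 0]
    - [0, 0, 0]
    - [0, 0, 0]
    - [0, 0, 0]
  rotation:
    - [0, 0, 0]
    - [0, 0, 0]
    - [0, 0, 0]
    - [0, 0, 0]
  gripper: [0, 0, 0, 0]

```text
t: 13.5
position: [0.5642, 0.1886, 0.0955]
orientation: [0.0, 1.0, -0.029, 0.0]
wrist_force: [-0.5, -1.9, 5.0]
gripper_width: 0.0213
```

Run:
```python
from h import *
w=grab('wrist','w7'); t=grab('top','t7'); g=grab('scene','s7'); s=robot.observe(); print(s['t'],s['position'],s['orientation'],s['wrist_force'],s['gripper_width'],s['qd'].round(3))
a=cv2.resize(w['pixels'][80:240,220:420],(500,400),interpolation=3)
b=cv2.resize(g['pixels'][90:250,280:450],(300,282),interpolation=3)
c=cv2.resize(t['pixels'][150:230,195:365],(300,141),interpolation=3)
m=np.zeros((430,800,3),np.uint8); m[:400,:500]=a; m[:282,500:]=b; m[285:426,500:]=c
cv2.imwrite('pics/c7.png',m)
```

```text
13.65 [0.56415794 0.18858081 0.09547096] [ 2.98484160e-04  9.99576189e-01 -2.91075050e-02  3.26962926e-04] [-0.10783472 -3.39229224  4.80100692] 0.021655275855724347 [-0.001  0.    -0.    -0.     0.     0.001]
```

View pics/c7.png

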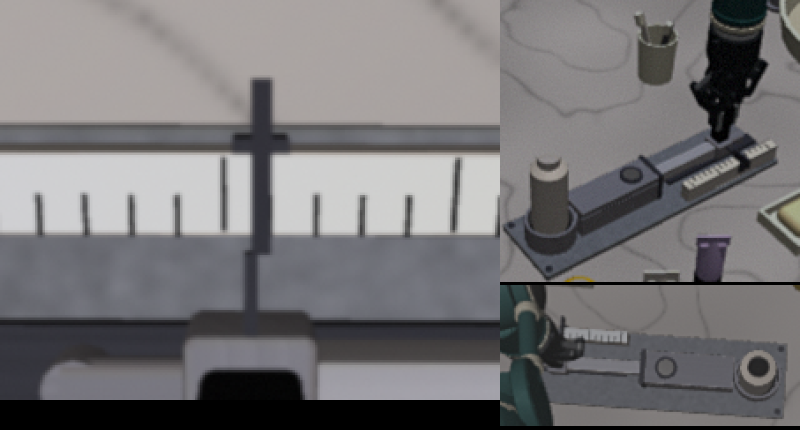

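The wrist crop (4.6 px/mm) has the pointer tip at x≈250 and the fin spanning 251–272, centre 262. The pointer is about 2.6 mm past centre, so I'll go back 3 mm. That also covers the reading of the mark as the fin's near face. The bottle stands and the button is in.

send_rows:
  slide:
    - [0, 0.15, 0]
    - [0, 0.3, 0]
    - [0, 0.3, 0]
    - [0, 0.3, 0]
    - [0, 0.3, 0]
    - [0, 0.3, 0]
  rotation:
    - [0, 0, 0]
    - [0, 0, 0]
    - [0, 0, 0]
    - [0, 0, 0]
    - [0, 0, 0]
    - [0, 0, 0]
  gripper: [0, 0, 0, 0, 0, 0]

```text
t: 14.4
position: [0.564, 0.1856, 0.0955]
orientation: [0.0, 1.0, -0.029, 0.0]
wrist_force: [-2.0, -3.2, 5.0]
gripper_width: 0.0217
```

Run:
```python
from h import *
w=grab('wrist','w8'); g=grab('scene','s8'); s=robot.observe(); print(s['t'],s['position'],s['wrist_force'],s['gripper_width'])
a=cv2.resize(w['pixels'][80:240,220:420],(500,400),interpolation=3)
b=cv2.resize(g['pixels'][90:250,280:450],(300,282),interpolation=3)
m=np.zeros((400,800,3),np.uint8); m[:,:500]=a; m[:282,500:]=b
cv2.imwrite('pics/c8.png',m)
```

```text
14.5 [0.56398008 0.18558684 0.09548945] [-0.44083083 -3.76150686  5.82063673] 0.021302291833393345
```

View pics/c8.png

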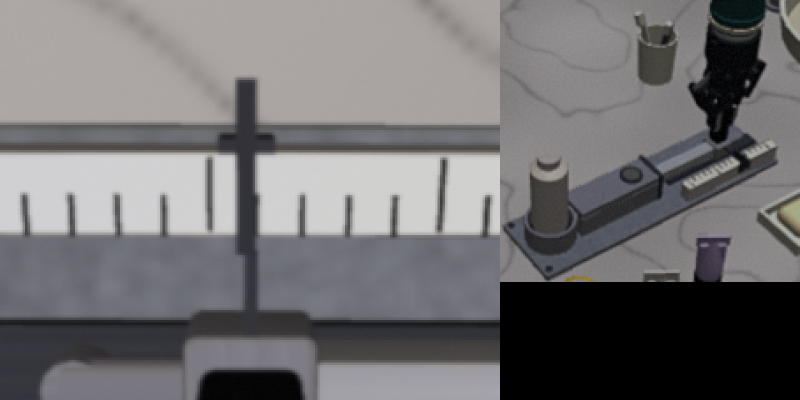

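The pointer (x≈250) now lies within the fin (236–257, centre 247). The bottle is upright, the button is in and the post is held, so I'm handing in.

```bash
python3 -c "
from h import *
print(robot.hand_in())"
```

```text
the job is handed in; nothing more can be done
None
```

I finished the whole sequence and handed in at about 14.5 s, with the arm still gripping the post. The hand-in gave no verdict, so the results below are from my own checks.

- **Bottle:** I took the plain white flat-capped bottle, stood it in the cup and pressed down with about 23 N. The gripper height matched the pad being fully down. I then let it rise with the pad and released it. The last scene picture shows it upright in the cup.
- **Lock button:** I pressed it until it bottomed out, with the fingertips at 61.7 mm (62 expected) and 12.6 N. It still looks in.
- **Spout:** I drew it out about 69 mm, after going slightly too far and coming back 3 mm. The wrist picture shows the pointer within the fin's width, about 0.7 mm from its centre and 1.5 mm from the face nearest the retracted spout. The fingers read 21.3 mm on the 22 mm post.

**Disagreements:**
- My two views differed by 5–10 mm on the bottle and cup positions. I used an in-between value, and the wrist view confirmed it.
- A side force of about 8 N showed up during the bottle press, possibly from slight off-centring. It vanished once I raised the bottle.
- "Pointer-side edge" of the mark could mean the fin's centre or its near face. The final position is within the 5 mm limit either way.

I saw no bystander moved, but I only checked the ones visible in the pictures.

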